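# Sort the cured resin castings and close the finished tub

## Robot

A 6-joint arm with a two-finger parallel gripper is mounted at the origin on the work surface. World frame = base frame: x ahead of the robot, y to its left, z up, the work surface at z = 0. Lengths are in mm, angles in rad, forces in N, time in s.
With the tool pointing down it reaches from about 350 to 975 mm from the base axis. Payload 4.9 kg.
Tool frame: the origin (TCP) lies at the very end of the fingers, on their centre line; the grasp point (between the pads) lies manip.hold_point_z behind it (manip.hold_point_z is the distance from the TCP to the grasp point, in mm); y points along the fingers, x is the direction in which the jaws open and shut, and the axes are right-handed (so a half turn about y gives the same grasp; the last joint's range is limited). The gripper opens to 85 mm and grips with 20 to 120 N. Pads are 22 mm wide; open, the fingers measure 114 mm over their backs; the gripper's body (76 mm by 85 mm) begins 54 mm behind the grasp point. The pads swing forward as they close: fully open they stand 13 mm farther back than shut.
Start: joints at [1.057, 0.053, 1.613, -0, 1.476, -0.119], TCP at [240.378, 576.906, 231.304] pointing down, gripper open.
Joint ranges: [-3.01, 3.01], [-1.01, 2.22], [0.06, 2.58], [-1.02, 4.17], [0.09, 2.62], [-3.14, 3.14]. Speed limits (rad/s): [2.57, 2.57, 3.14, 3.14, 3.14, 3.14].

## Interface

Orientations are given as a 3x3 rotation matrix whose columns are the frame's x, y, z axes.
In Python, from plant import manip gives the robot as it stands. The module is installed in compiled form; this text tells all that it offers. Calls block until the motion is done:
- manip.reach(position, orientation): joint-space move of the TCP to a pose.
- manip.move_linear(position, attitude=None, v=150): straight line of the TCP; attitude=None keeps the orientation; v is the mean speed in mm/s.
- manip.move_joints(angles): joint-space move.
- manip.gripper_to(opening, squeeze=None): opening from 0.0 (shut) to 1.0 (fully open); squeeze is the grip in N (None keeps the last); returns when the fingers have stopped.
- manip.dwell(seconds).
- manip.solve_ik(position, orientation): joint angles nearest the present ones, or None.
- manip.capture(name): name is "scene" or "top" or "wrist"; returns the picture (384x512x3 uint8, red, green, blue); there is no depth.
- manip.camera_info(name): a dict with "camera_matrix" (3x3 intrinsics, pixels), "T" (4x4, takes a point from camera to world coordinates); the wrist camera has in their place "tool_from_camera" (4x4, takes a point from camera to tool coordinates, whose origin is the TCP and whose axes are the tool frame's). Camera axes: x right, y down, z forward; pixel columns grow to the right and rows downward; lengths in mm; the calibration is good to about 2 mm. A picture is of the moment at which its call begins: read the wrist's pose just before it. camera_info takes no time and is no camera call.
A pose or a line that the arm cannot do raises manip.MotionError and nothing moves.
- manip.job_done(): hands the job in, once; it reports no verdict.
Readings, each from a call of its own:
- manip.read_clock(): time.
- manip.read_q(): joint angles.
- manip.read_dq(): joint speeds.
- manip.read_tau(): joint torques, N m.
- manip.read_position(): TCP position.
- manip.read_ee_rot(): TCP orientation.
- manip.read_contact_force(): force on the tool from outside, world axes, zero at the start.
- manip.read_ft_torque(): the same for the moment, N m.
- manip.read_width(): opening from 0.0 (shut) to 1.0 (fully open).
Only numpy, scipy, OpenCV 4.12 (cv2) and the standard library are available. Lean on these libraries where they do the work, as an engineer would, in place of code of your own. Each camera call takes 0.05 s, during which the arm holds its last target.

## Task

Sort all the cured resin key-fob castings into the two tubs by colour, each into the tub marked with its own colour: tip the batch on the cured hand tray (the one away from the lamp) straight from the tray into its tub and set the empty tray back down flat on the table in the work area, and put in the loose ones from the mat. Then put the lid squarely on the tub of that batch's colour, fully home; the other tub stays open, because the rest of its colour is still curing on the tray under the lamp. Leave that curing tray and the glitter jars as they are.

Things in the scene. Friction and masses are not known exactly. Their poses are not given: they have to be found in the camera images.
- tub_amber: tub for amber-orange castings: white open tub, immovable, outside 130 (x) x 180 (y) x 80 mm high, walls and floor 4 mm, with amber-orange bands round the top and amber-orange samples glued outside on each long wall (they stand out 14 mm; not to be picked). Origin at the centre of its underside, on the table. The tubs stand side by side; which is on which side varies
- tray_amber: tray of the amber-orange batch, 0.16 kg: aluminium pan 150 (x) x 110 mm (y), floor 3 mm, walls to 24 mm, open at -x (lip). Black handle 18 x 18 mm (z 15 to 33) from x = 75 to 165; grip at x = 122, z = 24. Origin under the pan's centre. One tray is in the work area, cured; the other on the cure mat; which varies. Resin slides on it at about 15 to 25 degrees of tilt
- tray_amber_lip (a point): middle of the pouring lip of the tray with the amber-orange batch, on the pan floor: 75 mm to -x of the tray's origin and 3 mm up
- batch_amber_1: amber-orange cast resin key-fob blank, 62 x 27 x 16 mm, 30 g, with gold flakes and a flush brass eyelet at its +x end; origin at the centre of its underside as it lies flat, x along its length, y across its 27 mm width; starts on the tray with the amber-orange batch; may be absent
- batch_amber_2: amber-orange cast resin key-fob blank, 62 x 27 x 16 mm, 30 g, with gold flakes and a flush brass eyelet at its +x end; origin at the centre of its underside as it lies flat, x along its length, y across its 27 mm width; starts on the tray with the amber-orange batch; may be absent
- batch_amber_3: amber-orange cast resin key-fob blank, 62 x 27 x 16 mm, 30 g, with gold flakes and a flush brass eyelet at its +x end; origin at the centre of its underside as it lies flat, x along its length, y across its 27 mm width; starts on the tray with the amber-orange batch; may be absent
- loose_amber_1: amber-orange cast resin key-fob blank, 62 x 27 x 16 mm, 30 g, with gold flakes and a flush brass eyelet at its +x end; origin at the centre of its underside as it lies flat, x along its length, y across its 27 mm width; starts loose on the table, on a thin pale mat beyond the tubs; may be absent
- loose_amber_2: amber-orange cast resin key-fob blank, 62 x 27 x 16 mm, 30 g, with gold flakes and a flush brass eyelet at its +x end; origin at the centre of its underside as it lies flat, x along its length, y across its 27 mm width; starts loose on the table, on a thin pale mat beyond the tubs; may be absent
- loose_amber_3: amber-orange cast resin key-fob blank, 62 x 27 x 16 mm, 30 g, with gold flakes and a flush brass eyelet at its +x end; origin at the centre of its underside as it lies flat, x along its length, y across its 27 mm width; starts loose on the table, on a thin pale mat beyond the tubs; may be absent
- tub_teal: tub for dark teal castings: white open tub, immovable, outside 130 (x) x 180 (y) x 80 mm high, walls and floor 4 mm, with dark teal bands round the top and dark teal samples glued outside on each long wall (they stand out 14 mm; not to be picked). Origin at the centre of its underside, on the table. The tubs stand side by side; which is on which side varies
- tray_teal: tray of the dark teal batch, 0.16 kg: aluminium pan 150 (x) x 110 mm (y), floor 3 mm, walls to 24 mm, open at -x (lip). Black handle 18 x 18 mm (z 15 to 33) from x = 75 to 165; grip at x = 122, z = 24. Origin under the pan's centre. One tray is in the work area, cured; the other on the cure mat; which varies. Resin slides on it at about 15 to 25 degrees of tilt
- tray_teal_lip (a point): middle of the pouring lip of the tray with the dark teal batch, on the pan floor: 75 mm to -x of the tray's origin and 3 mm up
- batch_teal_1: dark teal cast resin key-fob blank, 62 x 27 x 16 mm, 30 g, with gold flakes and a flush brass eyelet at its +x end; origin at the centre of its underside as it lies flat, x along its length, y across its 27 mm width; starts on the tray with the dark teal batch; may be absent
- batch_teal_2: dark teal cast resin key-fob blank, 62 x 27 x 16 mm, 30 g, with gold flakes and a flush brass eyelet at its +x end; origin at the centre of its underside as it lies flat, x along its length, y across its 27 mm width; starts on the tray with the dark teal batch; may be absent
- batch_teal_3: dark teal cast resin key-fob blank, 62 x 27 x 16 mm, 30 g, with gold flakes and a flush brass eyelet at its +x end; origin at the centre of its underside as it lies flat, x along its length, y across its 27 mm width; starts on the tray with the dark teal batch; may be absent
- loose_teal_1: dark teal cast resin key-fob blank, 62 x 27 x 16 mm, 30 g, with gold flakes and a flush brass eyelet at its +x end; origin at the centre of its underside as it lies flat, x along its length, y across its 27 mm width; starts loose on the table, on a thin pale mat beyond the tubs; may be absent
- loose_teal_2: dark teal cast resin key-fob blank, 62 x 27 x 16 mm, 30 g, with gold flakes and a flush brass eyelet at its +x end; origin at the centre of its underside as it lies flat, x along its length, y across its 27 mm width; starts loose on the table, on a thin pale mat beyond the tubs; may be absent
- loose_teal_3: dark teal cast resin key-fob blank, 62 x 27 x 16 mm, 30 g, with gold flakes and a flush brass eyelet at its +x end; origin at the centre of its underside as it lies flat, x along its length, y across its 27 mm width; starts loose on the table, on a thin pale mat beyond the tubs; may be absent
- lid: white lift-off lid, 0.18 kg, fits either tub either way round: plate 138 (x) x 188 (y) x 4 mm, its underside 10 mm above the origin; below it a plug 114 x 164 mm, lower half 106 x 156, for the 122 x 172 mm mouth. Origin under the plug's centre: 70 mm above the tub's origin when home. Black bar handle along y, 90 mm long, 14 mm wide, from 38 to 52 mm above the origin
- cure_mat (a point): centre of the cure station on the table at the robot's right side: dark mat with a white lamp (violet light strip) leaning over it; the tray standing here is still curing. It does not move
- jar_gold: glitter jar, 56 mm diameter, 70 mm high, gold with black cap and a wooden spoon on it; bystander; origin under its centre
- jar_copper: glitter jar, 56 mm diameter, 70 mm high, copper brown with black cap and a wooden spoon on it; bystander; origin under its centre

How it is judged (in metres and radians):
On the way:
1. the cured tray is tipped (more than 0.22 rad) with its lip over the tub of its own colour (((angle between tray_amber's own z axis and vertical above 0.22 rad and x of tray_amber_lip in the frame of tub_amber between -0.085 and 0.085 m and y of tray_amber_lip in the frame of tub_amber between -0.1 and 0.1 m) or (angle between tray_teal's own z axis and vertical above 0.22 rad and x of tray_teal_lip in the frame of tub_teal between -0.085 and 0.085 m and y of tray_teal_lip in the frame of tub_teal between -0.1 and 0.1 m))), for 0.1 s.
At the end, for the whole second after the job is handed in: all castings but those on the curing tray lie in their colour's tub, below the rim; lid home on the cured batch's tub (10 mm off centre, 3 mm in height, 0.06 rad); emptied tray flat on the table, 0.30 m clear of the cure mat; curing tray within 30 mm, its castings on it; all at rest (x of loose_amber_1 in the frame of tub_amber between -0.063 and 0.063 m and y of loose_amber_1 in the frame of tub_amber between -0.088 and 0.088 m and z of loose_amber_1 in the frame of tub_amber between 0 and 0.075 m and x of loose_amber_2 in the frame of tub_amber between -0.063 and 0.063 m and y of loose_amber_2 in the frame of tub_amber between -0.088 and 0.088 m and z of loose_amber_2 in the frame of tub_amber between 0 and 0.075 m and x of loose_amber_3 in the frame of tub_amber between -0.063 and 0.063 m and y of loose_amber_3 in the frame of tub_amber between -0.088 and 0.088 m and z of loose_amber_3 in the frame of tub_amber between 0 and 0.075 m and x of loose_teal_1 in the frame of tub_teal between -0.063 and 0.063 m and y of loose_teal_1 in the frame of tub_teal between -0.088 and 0.088 m and z of loose_teal_1 in the frame of tub_teal between 0 and 0.075 m and x of loose_teal_2 in the frame of tub_teal between -0.063 and 0.063 m and y of loose_teal_2 in the frame of tub_teal between -0.088 and 0.088 m and z of loose_teal_2 in the frame of tub_teal between 0 and 0.075 m and x of loose_teal_3 in the frame of tub_teal between -0.063 and 0.063 m and y of loose_teal_3 in the frame of tub_teal between -0.088 and 0.088 m and z of loose_teal_3 in the frame of tub_teal between 0 and 0.075 m and (((x of batch_amber_1 in the frame of tub_amber between -0.063 and 0.063 m and y of batch_amber_1 in the frame of tub_amber between -0.088 and 0.088 m and z of batch_amber_1 in the frame of tub_amber between 0 and 0.075 m) and (x of batch_amber_2 in the frame of tub_amber between -0.063 and 0.063 m and y of batch_amber_2 in the frame of tub_amber between -0.088 and 0.088 m and z of batch_amber_2 in the frame of tub_amber between 0 and 0.075 m) and (x of batch_amber_3 in the frame of tub_amber between -0.063 and 0.063 m and y of batch_amber_3 in the frame of tub_amber between -0.088 and 0.088 m and z of batch_amber_3 in the frame of tub_amber between 0 and 0.075 m) and (x of lid in the frame of tub_amber between -0.01 and 0.01 m and y of lid in the frame of tub_amber between -0.01 and 0.01 m and z of lid in the frame of tub_amber between 0.066 and 0.073 m) and angle between each of lid, tray_amber, tray_teal's own z axis and vertical below 0.06 rad and height (world z) of tray_amber between -0.005 and 0.008 m and linear speed of tray_amber below 0.02 m/s and horizontal distance between tray_amber and cure_mat above 0.3 m and horizontal distance between tray_teal and cure_mat below 0.12 m and distance of tray_teal from where it was at the start of the episode below 0.03 m and (x of batch_teal_1 in the frame of tray_teal between -0.09 and 0.09 m and y of batch_teal_1 in the frame of tray_teal between -0.06 and 0.06 m and z of batch_teal_1 in the frame of tray_teal between 0 and 0.03 m) and (x of batch_teal_2 in the frame of tray_teal between -0.09 and 0.09 m and y of batch_teal_2 in the frame of tray_teal between -0.06 and 0.06 m and z of batch_teal_2 in the frame of tray_teal between 0 and 0.03 m) and (x of batch_teal_3 in the frame of tray_teal between -0.09 and 0.09 m and y of batch_teal_3 in the frame of tray_teal between -0.06 and 0.06 m and z of batch_teal_3 in the frame of tray_teal between 0 and 0.03 m)) or ((x of batch_teal_1 in the frame of tub_teal between -0.063 and 0.063 m and y of batch_teal_1 in the frame of tub_teal between -0.088 and 0.088 m and z of batch_teal_1 in the frame of tub_teal between 0 and 0.075 m) and (x of batch_teal_2 in the frame of tub_teal between -0.063 and 0.063 m and y of batch_teal_2 in the frame of tub_teal between -0.088 and 0.088 m and z of batch_teal_2 in the frame of tub_teal between 0 and 0.075 m) and (x of batch_teal_3 in the frame of tub_teal between -0.063 and 0.063 m and y of batch_teal_3 in the frame of tub_teal between -0.088 and 0.088 m and z of batch_teal_3 in the frame of tub_teal between 0 and 0.075 m) and (x of lid in the frame of tub_teal between -0.01 and 0.01 m and y of lid in the frame of tub_teal between -0.01 and 0.01 m and z of lid in the frame of tub_teal between 0.066 and 0.073 m) and angle between each of lid, tray_teal, tray_amber's own z axis and vertical below 0.06 rad and height (world z) of tray_teal between -0.005 and 0.008 m and linear speed of tray_teal below 0.02 m/s and horizontal distance between tray_teal and cure_mat above 0.3 m and horizontal distance between tray_amber and cure_mat below 0.12 m and distance of tray_amber from where it was at the start of the episode below 0.03 m and (x of batch_amber_1 in the frame of tray_amber between -0.09 and 0.09 m and y of batch_amber_1 in the frame of tray_amber between -0.06 and 0.06 m and z of batch_amber_1 in the frame of tray_amber between 0 and 0.03 m) and (x of batch_amber_2 in the frame of tray_amber between -0.09 and 0.09 m and y of batch_amber_2 in the frame of tray_amber between -0.06 and 0.06 m and z of batch_amber_2 in the frame of tray_amber between 0 and 0.03 m) and (x of batch_amber_3 in the frame of tray_amber between -0.09 and 0.09 m and y of batch_amber_3 in the frame of tray_amber between -0.06 and 0.06 m and z of batch_amber_3 in the frame of tray_amber between 0 and 0.03 m))) and linear speed of lid below 0.02 m/s); the robot touches nothing.
It fails at once if the curing tray is shifted by more than 30 mm or tipped ((horizontal distance between tray_amber and cure_mat below 0.2 m and (distance of tray_amber from where it was at the start of the episode above 0.03 m or angle between tray_amber's own z axis and vertical above 0.15 rad)) or (horizontal distance between tray_teal and cure_mat below 0.2 m and (distance of tray_teal from where it was at the start of the episode above 0.03 m or angle between tray_teal's own z axis and vertical above 0.15 rad))).
It fails at once if a glitter jar is shifted by more than 40 mm or tipped over (distance of any of jar_gold, jar_copper from where it was at the start of the episode above 0.04 m or angle between any of jar_gold, jar_copper's own z axis and vertical above 0.5 rad).
Of loose_amber_1, loose_amber_2, loose_amber_3, loose_teal_1, loose_teal_2, loose_teal_3 only 4 to 6 are there at a start; the rules pass over those that are not, and their reading is None.
Of batch_amber_1, batch_amber_2, batch_amber_3 only 2 to 3 are there at a start; the rules pass over those that are not, and their reading is None.
Of batch_teal_1, batch_teal_2, batch_teal_3 only 2 to 3 are there at a start; the rules pass over those that are not, and their reading is None.
At some moment in a run one of loose_amber_1, loose_amber_2, loose_amber_3, loose_teal_1, loose_teal_2, loose_teal_3, lid may be knocked a few centimetres aside while the robot is not near it.
It also fails if it takes over 208 s, if anything falls off the work surface, if the arm or the gripper's body presses on something with over 40 N, if the wrist force passes 120 N, or if a joint passes its speed limit or range.

## Working session

There is one attempt and no reset: what is moved stays moved. The work goes in short steps, each a Python script; the robot and the scene stay as the last script left them, time stands still between calls to the robot, and variables do not carry over. Pictures are saved under pics/ and viewed, and the job is handed in when it is done.

```bash
mkdir -p pics; ls; python3 - <<'E'
from plant import manip
import cv2,numpy as np
for n in ["scene","top","wrist"]:
    im=manip.capture(n); cv2.imwrite(f"pics/a_{n}.png",cv2.cvtColor(im,cv2.COLOR_RGB2BGR))
    i=manip.camera_info(n); print(n,{k:np.round(v,3).tolist() for k,v in i.items()})
print(manip.read_clock(),manip.hold_point_z,manip.read_ee_rot().round(3) if hasattr(manip.read_ee_rot(),'round') else manip.read_ee_rot())
E
```

```text
pics
scene {'camera_matrix': [[351.338, 0.0, 259.515], [0.0, 351.338, 194.591], [0.0, 0.0, 1.0]], 'T': [[-0.818, 0.485, -0.309, 819.423], [0.575, 0.693, -0.435, 390.481], [0.003, -0.534, -0.846, 939.652], [0.0, 0.0, 0.0, 1.0]]}
top {'camera_matrix': [[447.511, 0.0, 252.706], [0.0, 447.511, 191.957], [0.0, 0.0, 1.0]], 'T': [[0.0, -0.999, 0.05, 413.126], [-1.0, 0.001, 0.02, -96.636], [-0.02, -0.05, -0.999, 1629.455], [0.0, 0.0, 0.0, 1.0]]}
wrist {'camera_matrix': [[312.516, 0.0, 254.394], [0.0, 312.516, 193.286], [0.0, 0.0, 1.0]], 'tool_from_camera': [[1.0, -0.001, -0.0, 0.124], [-0.0, -0.261, 0.965, -142.922], [-0.001, -0.965, -0.261, 65.635], [0.0, 0.0, 0.0, 1.0]]}
0.15 18.700000000000003 [[ 0.385 -0.001 -0.923]
 [ 0.923 -0.001  0.385]
 [-0.002 -1.     0.   ]]
```

View pics/a_scene.png

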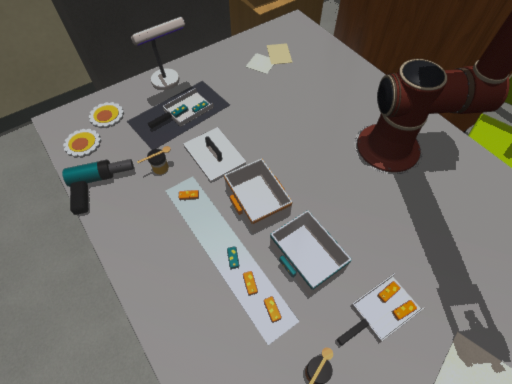

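View pics/a_top.png

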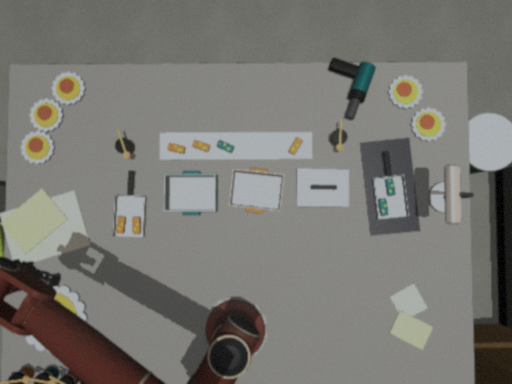

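View pics/a_wrist.png

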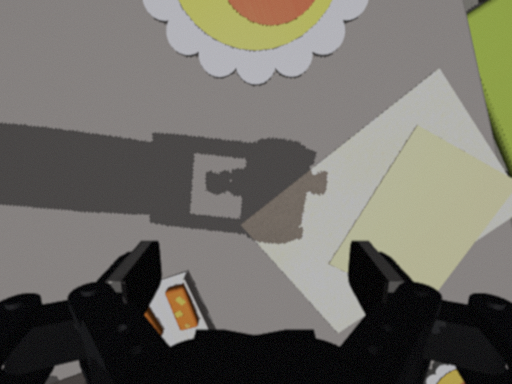

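```bash
cat > h.py <<'E'
from plant import manip
import cv2,numpy as np
def rot(th,tilt=0.):
    """tool pointing down, jaws along (cos th, sin th); tilt>0 turns the fingers toward -z_tool horizontally"""
    x=np.array([np.cos(th),np.sin(th),0]); h=np.array([np.sin(th),-np.cos(th),0])
    y=np.sin(tilt)*h+np.cos(tilt)*np.array([0,0,-1.]); return np.column_stack([x,y,np.cross(x,y)])
def cam(n):
    i=manip.camera_info(n); K=np.array(i["camera_matrix"])
    if n=="wrist":
        T=np.eye(4);T[:3,:3]=np.array(manip.read_ee_rot());T[:3,3]=manip.read_position();T=T@np.array(i["tool_from_camera"])
    else: T=np.array(i["T"])
    return K,T
def shot(n,name=None):
    K,T=cam(n); im=manip.capture(n)
    if name: cv2.imwrite(f"pics/{name}.png",cv2.cvtColor(im,cv2.COLOR_RGB2BGR))
    return im,K,T
def toplane(uv,K,T,z):
    uv=np.atleast_2d(np.array(uv,float)); d=np.c_[uv,np.ones(len(uv))]@np.linalg.inv(K).T@T[:3,:3].T
    o=T[:3,3]; s=(z-o[2])/d[:,2]; return o+s[:,None]*d
def proj(p,K,T):
    p=np.atleast_2d(np.array(p,float)); c=(p-T[:3,3])@T[:3,:3]; q=c@K.T; return q[:,:2]/q[:,2:]
def masks(im):
    h=cv2.cvtColor(im,cv2.COLOR_RGB2HSV)
    return dict(amber=cv2.inRange(h,(5,150,110),(25,255,255)),teal=cv2.inRange(h,(75,90,30),(100,255,190)))
def blobs(im,K,T,z=16,amin=20,amax=1e9):
    out=[]
    for c,m in masks(im).items():
        m=cv2.morphologyEx(m,cv2.MORPH_CLOSE,np.ones((5,5)))
        for ct in cv2.findContours(m,cv2.RETR_EXTERNAL,cv2.CHAIN_APPROX_NONE)[0]:
            a=cv2.contourArea(ct)
            if amin<a<amax:
                w=toplane(ct[:,0],K,T,z)
                r=cv2.minAreaRect(w[:,:2].astype(np.float32)); b=cv2.boxPoints(r)
                e=[b[1]-b[0],b[2]-b[1]]; e=max(e,key=np.linalg.norm)
                out.append((c,np.array(r[0]),sorted(r[1]),np.arctan2(e[1],e[0])%np.pi,ct[:,0].mean(0)))
    return out
def show(bs):
    for c,p,s,a,uv in bs: print(c,p.round(0),np.round(s),round(a,2),uv.round(0))
E
python3 - <<'E'
from h import *
im,K,T=shot("top"); show(blobs(im,K,T,16,10))
cv2.imwrite("pics/topbig.png",cv2.resize(cv2.cvtColor(im,cv2.COLOR_RGB2BGR)[100:260,90:430],None,fx=2.3,fy=2.3,interpolation=cv2.INTER_CUBIC))
for t in [(350,'tray'),]:pass
for n,uv,z in [('teal tub',(191,193),80),('amber tub',(257,190),80),('lid',(323,187),14),('tray',(130,216),10),('handle end',(131,172),30),('cure',(390,187),0)]: print(n,toplane(uv,K,T,z).round(0))
E
```

```text
amber [377. 414.] [18. 47.] 0.0 [120. 225.]
amber [657. 213.] [15. 48.] 1.48 [176. 148.]
amber [665. 132.] [13. 28.] 1.16 [199. 145.]
amber [787. 707.] [44. 47.] 2.51 [ 44. 113.]
amber [886. 623.] [46. 49.] 1.32 [66. 86.]
teal [-144.  650.] [14. 42.] 1.13 [ 52. 371.]
teal [ 440. -531.] [22. 52.] 0.13 [383. 207.]
teal [ 512. -557.] [22. 53.] 0.15 [390. 187.]
teal [661.  36.] [19. 51.] 1.16 [225. 146.]
teal [ 915. -465.] [ 58. 109.] 2.8 [363.  77.]
teal tub [[487. 149.  80.]]
amber tub [[498. -81.  80.]]
lid [[ 512. -318.   14.]]
tray [[407. 382.  10.]]
handle end [[566. 374.  30.]]
cure [[ 513. -562.    0.]]
```

View pics/topbig.png

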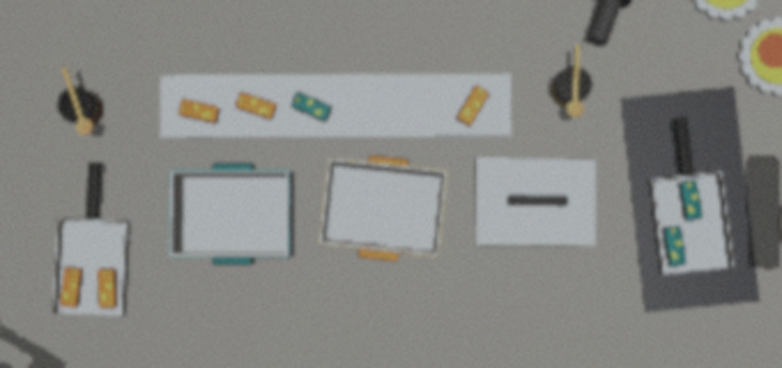

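```bash
python3 - <<'E'
from h import *
t=manip.read_clock()
manip.reach([470,380,220],rot(np.pi/2)); print(manip.read_clock()-t,manip.read_q())
shot("wrist","w1")
E
```

```text
1.1583 [ 5.57793774e-01  1.14324561e-02  1.67404279e+00  4.78061759e-04
  1.45614380e+00 -1.01339861e+00]
```

View pics/w1.png

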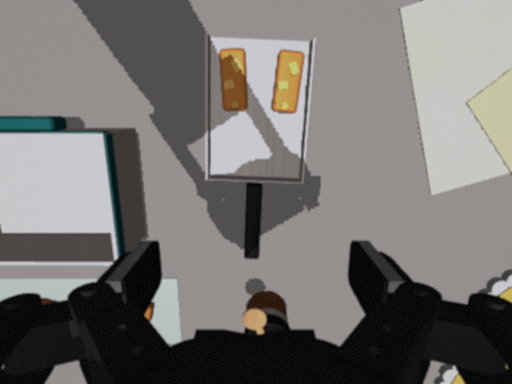

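```bash
python3 - <<'E'
from h import *
im,K,T=shot("wrist")
g=im.max(2); m=np.zeros_like(g); m[186:262,235:275]=(g[186:262,235:275]<45)*255
n,l,s,c=cv2.connectedComponentsWithStats(m); k=1+np.argmax(s[1:,4]); print(s[k])
ys,xs=np.where(l==k); w=toplane(np.c_[xs,ys],K,T,33)[:,:2]
r=cv2.minAreaRect(w.astype(np.float32)); print(r)
vx,vy,x0,y0=cv2.fitLine(w.astype(np.float32),cv2.DIST_L2,0,.01,.01).ravel(); print(vx,vy,x0,y0, 'ang',np.arctan2(vy,vx)%np.pi)
d=np.array([vx,vy])*np.sign(vx); t=(w-[x0,y0])@d; print('ends',np.array([x0,y0])+d*t.min(),np.array([x0,y0])+d*t.max())
# tray corners
for uv in [(209,37),(314,40),(303,183),(206,180)]: print(uv,toplane(uv,K,T,24).round(0))
show(blobs(im,K,T,19,200))
imt,Kt,Tt=shot("top"); print('jar px in top',toplane([(125,147),(338,138)],Kt,Tt,70).round(0))
E
```

```text
[ 244  186   18   72 1061]
((527.0202026367188, 378.29443359375), (16.847318649291992, 85.224853515625), 87.70355224609375)
0.99917483 -0.040616035 524.96515 378.43127 ang 3.1009655
ends [484.44067739 380.07857709] [569.60253274 376.61678359]
(209, 37) [[335. 336.  24.]]
(314, 40) [[338. 440.  24.]]
(303, 183) [[484. 435.  24.]]
(206, 180) [[480. 327.  24.]]
amber [377. 415.] [25. 59.] 3.03 [287.  81.]
amber [375. 358.] [25. 59.] 0.01 [233.  79.]
teal [503. 221.] [  8. 145.] 3.14 [114. 192.]
teal [420. 160.] [ 15. 109.] 1.57 [ 48. 126.]
jar px in top [[ 651.  385.   70.]
 [ 680. -364.   70.]]
```

```bash
python3 - <<'E'
from h import *
t=manip.read_clock()
manip.reach([500,-20,320],rot(-np.pi/2)); print(manip.read_clock()-t,manip.read_q())
im,K,T=shot("wrist","w2"); show(blobs(im,K,T,16,100)); np.savez("w2.npz",im=im,K=K,T=T)
cv2.imwrite("pics/w2big.png",cv2.resize(cv2.cvtColor(im,cv2.COLOR_RGB2BGR),(800,600),interpolation=cv2.INTER_CUBIC))
E
```

```text
2.0584 [-1.88127779e-01 -2.86708126e-01  1.77914571e+00  1.50083375e-04
  1.64942438e+00  1.38166351e+00]
amber [376. 360.] [28. 58.] 0.04 [  9. 237.]
amber [571. -92.] [13. 64.] 1.47 [307. 105.]
amber [655. 214.] [24. 60.] 1.34 [75. 38.]
amber [663. 124.] [24. 59.] 1.24 [144.  31.]
amber [ 662. -217.] [24. 59.] 2.61 [407.  32.]
teal [561. 167.] [12. 72.] 1.57 [120. 113.]
teal [661.  36.] [25. 59.] 1.14 [210.  32.]
```

View pics/w2big.png

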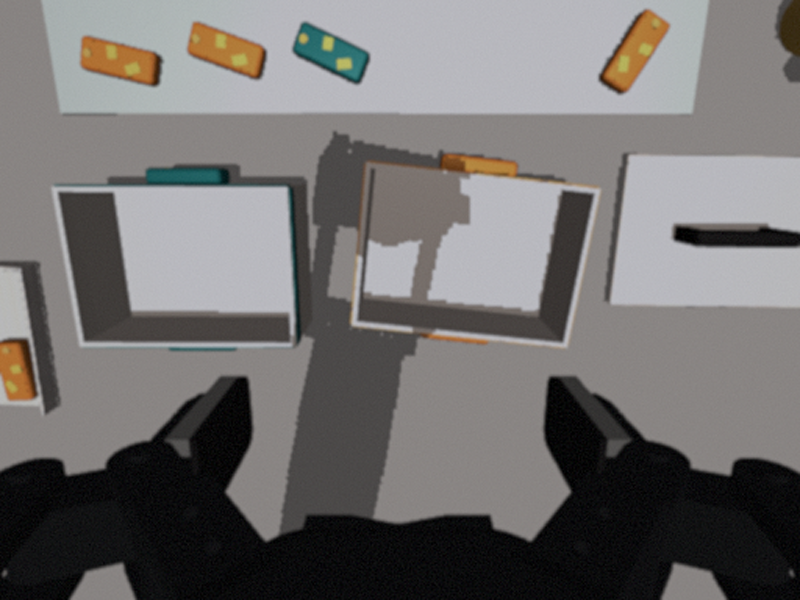

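```bash
python3 - <<'E'
from h import *
d=np.load("w2.npz");K,T=d["K"],d["T"]
for n,c,z in [("amber",[(365,162),(600,188),(568,347),(351,325)],80),("teal",[(53,186),(292,185),(299,346),(81,346)],80)]:
    w=toplane(np.array(c)/1.5625-.18,K,T,z)[:,:2]; print(n,w.round(0).tolist(),w.mean(0),cv2.minAreaRect(w.astype(np.float32)))
E
```

```text
amber [[572.0, 5.0], [553.0, -174.0], [424.0, -161.0], [444.0, 19.0]] [498.46786062 -77.80273651] ((498.445556640625, -78.04273986816406), (181.13853454589844, 129.540283203125), 83.94316101074219)
teal [[555.0, 243.0], [556.0, 61.0], [425.0, 63.0], [425.0, 244.0]] [490.15176182 152.74526923] ((490.33795166015625, 152.48828125), (130.25714111328125, 182.828857421875), 0.028178183361887932)
```

```bash
python3 - <<'E'
from h import *
t=manip.read_clock()
phi=-0.043; R=rot(np.pi/2+phi)
manip.reach([530,378.5,120],R)
manip.gripper_to(0.6)
manip.move_linear([530,378.5,6],v=120); print(manip.read_contact_force())
manip.gripper_to(0.0,110); print('w',manip.read_width())
p=np.array(manip.read_position()); manip.move_linear(p+[0,0,40],v=80)
print(manip.read_contact_force()); shot("wrist","w3")
print(manip.read_clock()-t)
E
```

```text
[-0.37584212 -0.13472239 -0.08130103]
w 0.18923168677702226
[-0.13992671  0.03274409 -1.66323064]
4.725
```

View pics/w3.png

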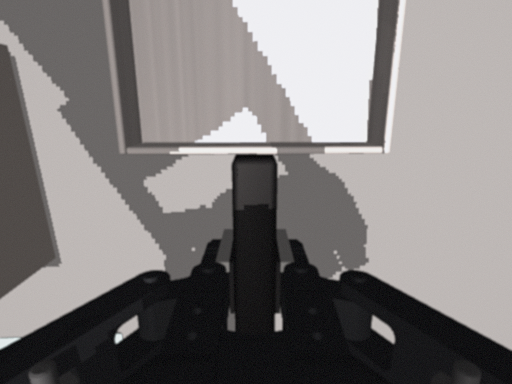

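```bash
cat > pour.py <<'E'
from h import *
PHI=-0.106; C=np.array([498.4,-78.0]); 
def pose(lx,ly,lz,t,phi=PHI):
    d=np.array([np.cos(phi),np.sin(phi),0]); e=np.array([-np.sin(phi),np.cos(phi),0]); k=np.array([0,0,1.])
    L=np.array([*C,0])+np.array([np.cos(PHI),np.sin(PHI),0])*lx+np.array([-np.sin(PHI),np.cos(PHI),0])*ly+k*lz
    X=np.cos(t)*d+np.sin(t)*k; Z=-np.sin(t)*d+np.cos(t)*k
    G=L+197*X+21*Z
    return G-18.7*Z, rot(np.pi/2+phi,t)
E
python3 - <<'E'
from pour import *
t=manip.read_clock()
p=np.array(manip.read_position())
for lz,tt in [(150,0),(110,.2),(95,.45),(92,.75)]:
    print(pose(30,0,lz,tt)[0].round(0),manip.solve_ik(*pose(30,0,lz,tt)))
manip.move_linear([p[0],p[1],155],v=120)
P,R=pose(30,0,150,0); manip.move_linear(P,R,v=180)
shot("scene","s4"); print(manip.read_clock()-t,manip.read_contact_force())
E
```

```text
[ 724. -102.  152.] [-2.41603056e-01  3.49064688e-01  1.40781300e+00 -4.44089210e-16
  1.38471496e+00 -1.70639938e+00]
[ 720. -102.  151.] [-0.25373287  0.22184864  1.57267258  0.03205255  1.14938505 -1.72874058]
[ 704. -100.  183.] [-0.27442617  0.02699016  1.76959161  0.09301927  0.90267582 -1.78045492]
[670. -96. 228.] [-0.31015774 -0.22604083  2.00743206  0.23547783  0.63395832 -1.91209661]
4.125 [-0.11532942  0.14281997 -2.20420295]
```

View pics/s4.png

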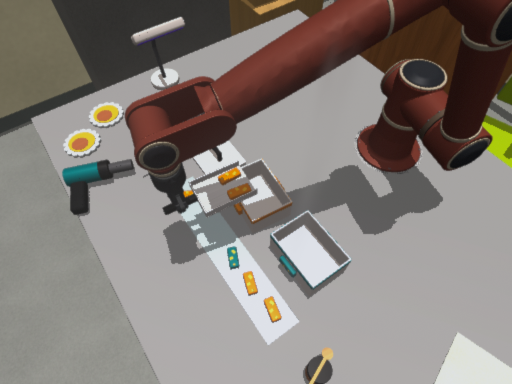

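```bash
python3 - <<'E'
from pour import *
t=manip.read_clock()
for lz,tt,v in [(110,.2,80),(97,.35,80),(92,.55,80)]:
    P,R=pose(30,0,lz,tt); manip.move_linear(P,R,v=v)
manip.dwell(.5); shot("scene","s5"); print(manip.read_contact_force())
P,R=pose(30,0,92,.8); manip.move_linear(P,R,v=80); manip.dwell(.5)
shot("scene","s6"); print(manip.read_clock()-t,manip.read_contact_force())
a=cv2.imread("pics/s5.png")[100:300,130:400];b=cv2.imread("pics/s6.png")[100:300,130:400]
cv2.imwrite("pics/s56.png",cv2.resize(np.vstack([a,b]),None,fx=1.45,fy=1.45))
E
```

```text
[-0.43644526 -0.35615195 -2.07396212]
3.1666000000000007 [ 0.43453637  0.49604564 -2.35780733]
```

View pics/s56.png

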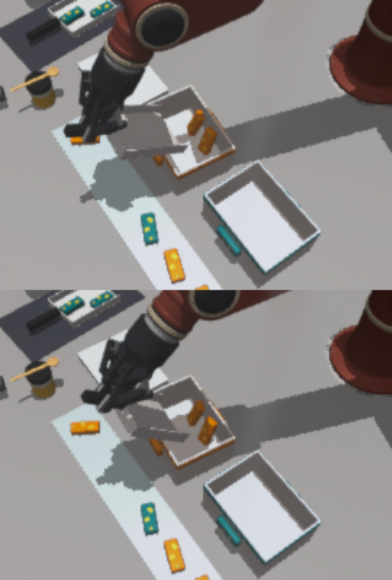

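```bash
python3 - <<'E'
from pour import *
t=manip.read_clock()
for lz,tt,v in [(120,.5,150),(150,0,150)]:
    P,R=pose(30,0,lz,tt); manip.move_linear(P,R,v=v)
R=rot(np.pi/2-.043)
manip.move_linear([530,378.5,155],R,v=220)
manip.move_linear([530,378.5,25],v=130)
f0=manip.read_contact_force()
for z in [15,11,9,7.5,6.5]:
    manip.move_linear([530,378.5,z],v=40); f=manip.read_contact_force(); print(z,f[2]-f0[2])
    if f[2]-f0[2]>6: break
shot("wrist","w7"); shot("scene","s7"); print(manip.read_clock()-t)
E
```

```text
15 0.9120846830066016
11 0.639319488032692
9 0.7497527487746298
7.5 -0.5221909971043459
6.5 4.398734244932307
6.2584
```

View pics/s7.png

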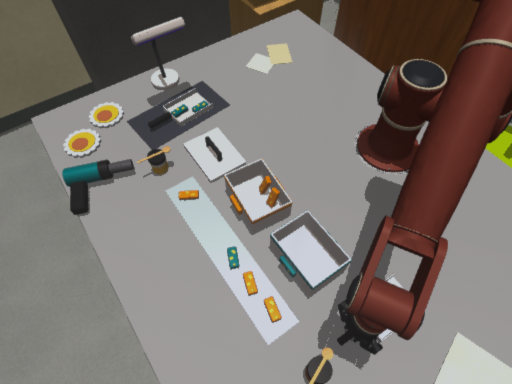

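```bash
python3 - <<'E'
from h import *
t=manip.read_clock()
manip.gripper_to(0.6); p=np.array(manip.read_position()); manip.move_linear(p+[0,0,140],v=200)
manip.reach([510,0,320],rot(-np.pi/2))
im,K,T=shot("wrist","w8"); show(blobs(im,K,T,16,100)); shot("top","t8")
print(manip.read_clock()-t,manip.read_clock())
cv2.imwrite("pics/t8b.png",cv2.resize(cv2.imread("pics/t8.png")[100:260,90:430],None,fx=2.3,fy=2.3,interpolation=cv2.INTER_CUBIC))
E
```

```text
amber [ 448. -106.] [29. 51.] 3.07 [325. 198.]
amber [455. -52.] [29. 49.] 0.07 [288. 194.]
amber [570. -93.] [13. 66.] 1.48 [322. 113.]
amber [655. 214.] [24. 60.] 1.35 [91. 46.]
amber [663. 124.] [24. 60.] 1.24 [160.  40.]
amber [ 662. -216.] [25. 59.] 2.61 [421.  40.]
teal [561. 166.] [14. 71.] 1.57 [135. 121.]
teal [661.  37.] [25. 59.] 1.15 [225.  40.]
3.4833 25.375
```

View pics/w8.png

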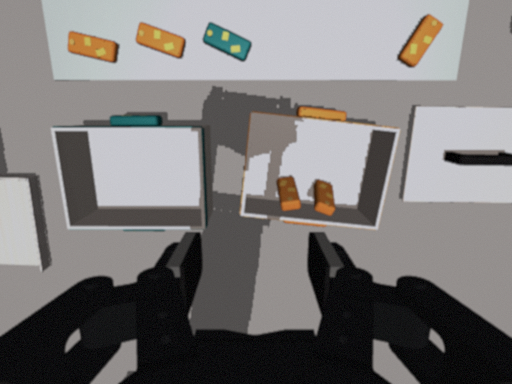

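View pics/t8b.png

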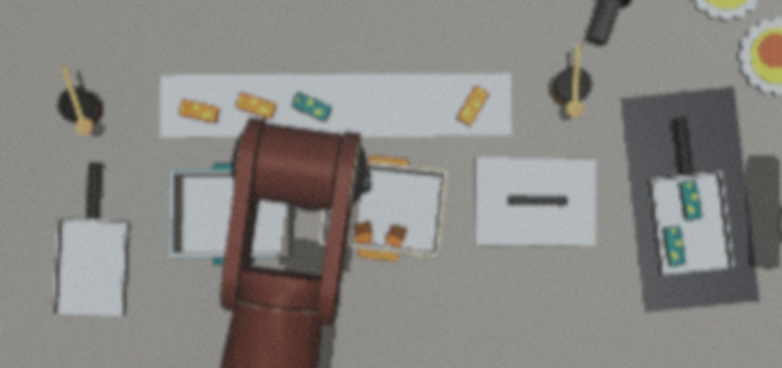

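```bash
cat > pick.py <<'E'
from h import *
TUB=dict(amber=(np.array([498.4,-78.0]),-0.106),teal=(np.array([490.3,152.5]),0.0))
def wrap(a): return (a+np.pi)%(2*np.pi)-np.pi
def view(): manip.reach([510,0,320],rot(-np.pi/2))
def loose(name=None):
    im,K,T=shot("wrist",name)
    return [b for b in blobs(im,K,T,16,150) if b[1][0]>585 and 20<b[2][0]<32 and 50<b[2][1]<70]
def pick(b):
    c,p,s,a,_=b
    th=min([wrap(a+np.pi/2),wrap(a-np.pi/2)],key=lambda t:abs(wrap(t+np.pi/2)))
    manip.reach([*p,110],rot(th)); manip.gripper_to(0.62)
    manip.move_linear([*p,3],v=120)
    manip.gripper_to(0.0,60); w=manip.read_width()
    manip.move_linear([*p,150],v=200)
    print(c,'picked width mm',w*85,'after lift',manip.read_width()*85,'F',manip.read_contact_force()[2]); return w
def drop(c,x,y,z=45):
    C,f=TUB[c]; R=np.array([[np.cos(f),-np.sin(f)],[np.sin(f),np.cos(f)]]); q=C+R@[x,y]
    manip.reach([*q,150],rot(-np.pi/2+f)); manip.move_linear([*q,z],v=150)
    manip.gripper_to(0.45); manip.move_linear([*q,150],v=250)
E
python3 - <<'E'
from pick import *
bs=loose(); show(bs)
b=[b for b in bs if b[0]=="teal"][0]
pick(b); shot("wrist","w9"); drop("teal",0,0,45); view(); show(loose("w10")); print(manip.read_clock())
E
```

```text
amber [655. 214.] [24. 60.] 1.35 [92. 46.]
amber [663. 123.] [24. 60.] 1.23 [160.  40.]
amber [ 662. -216.] [25. 59.] 2.61 [421.  40.]
teal [661.  37.] [25. 59.] 1.15 [225.  40.]
teal picked width mm 25.365567437018445 after lift 24.780090356842223 F -1.9084577010825698
amber [655. 214.] [24. 60.] 1.35 [91. 45.]
amber [663. 124.] [24. 60.] 1.24 [160.  38.]
amber [ 662. -216.] [25. 59.] 2.62 [423.  38.]
32.8917
```

View pics/w10.png

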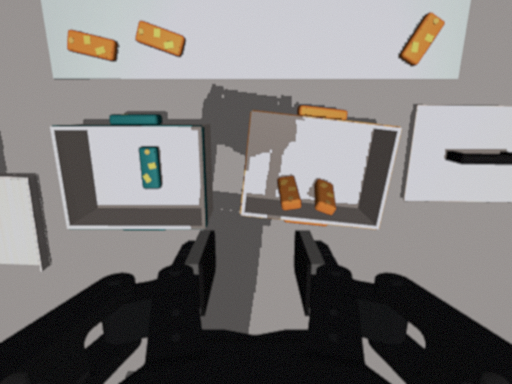

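The teal casting lies flat in the teal tub at (150,167), and the three amber ones are unmoved on the mat. Now the ambers, re-looking before each.

```bash
python3 - <<'E'
from pick import *
for k,(x,y) in enumerate([(18,-45),(18,45),(18,0)]):
    bs=[b for b in loose() if b[0]=="amber"]; show(bs)
    if not bs: break
    b=min(bs,key=lambda b:b[1][1]); w=pick(b)
    if w*85<18: print("MISS"); view(); break
    drop("amber",x,y,45); view()
show(loose("w11")); shot("top","t11"); shot("scene","s11"); print(manip.read_clock())
E
```

```text
amber [655. 214.] [24. 60.] 1.34 [91. 44.]
amber [663. 124.] [24. 60.] 1.24 [160.  38.]
amber [ 662. -216.] [25. 60.] 2.6 [423.  38.]
amber picked width mm 25.32440704726513 after lift 25.20976745022888 F -0.935838264645702
amber [655. 214.] [24. 60.] 1.35 [90. 45.]
amber [663. 124.] [24. 60.] 1.24 [158.  38.]
amber picked width mm 25.084967537041706 after lift 24.991857475967315 F -0.8671858564708907
amber [655. 214.] [24. 60.] 1.34 [90. 45.]
amber picked width mm 25.156665011202858 after lift 25.237662680730367 F 0.1275286215925555
54.975
```

View pics/w11.png

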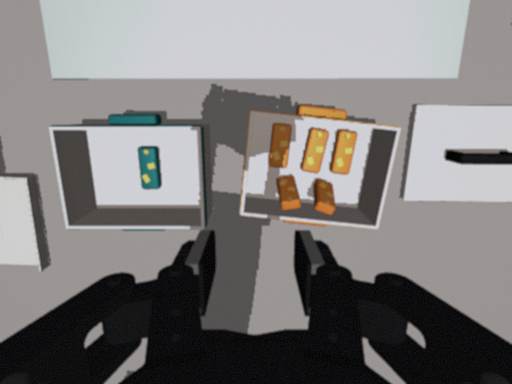

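View pics/s11.png

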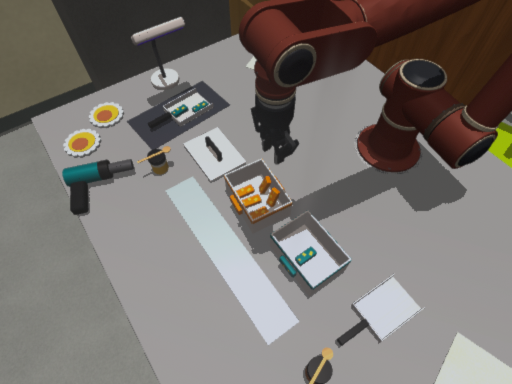

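```bash
python3 - <<'E'
from pick import *
manip.reach([470,-310,230],rot(-np.pi/2))
im,K,T=shot("wrist","w12"); np.savez("w12.npz",im=im,K=K,T=T); print(manip.read_q(),manip.read_clock())
cv2.imwrite("pics/w12b.png",cv2.resize(cv2.cvtColor(im,cv2.COLOR_RGB2BGR),(800,600),interpolation=cv2.INTER_CUBIC))
E
```

```text
[-7.13528408e-01 -9.46591926e-02  1.75914930e+00  4.17739887e-04
  1.47615952e+00  8.55754839e-01] 56.2583
```

View pics/w12b.png

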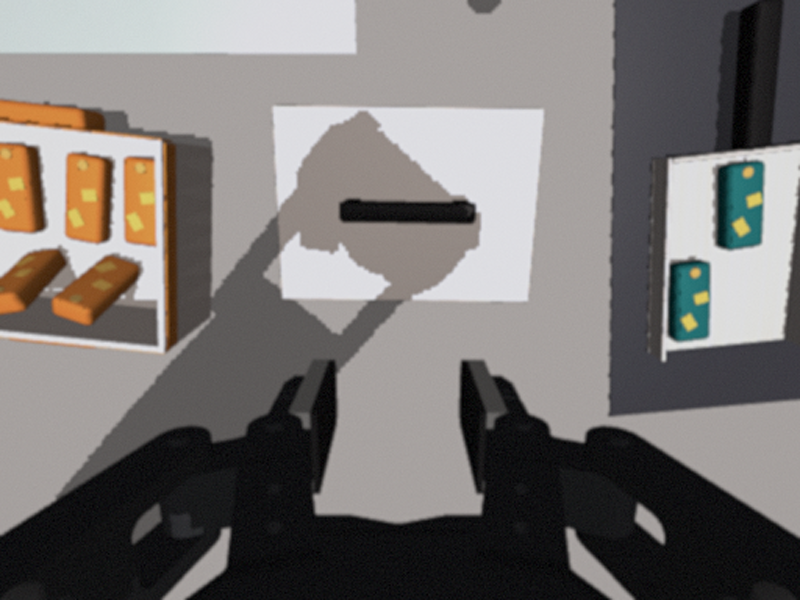

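```bash
python3 - <<'E'
from h import *
d=np.load("w12.npz");K,T,im=d["K"],d["T"],d["im"]
w=toplane(np.array([(273,107),(544,110),(528,301),(283,299)])/1.5625-.18,K,T,14)[:,:2]
print(w.round(0).tolist(),w.mean(0),cv2.minAreaRect(w.astype(np.float32)))
m=np.zeros(im.shape[:2],np.uint8); m[120:150,205:315]=(im[120:150,205:315].max(2)<60)*255
n,l,s,c=cv2.connectedComponentsWithStats(m);k=1+np.argmax(s[1:,4]);print(s[k])
ys,xs=np.where(l==k); b=toplane(np.c_[xs,ys],K,T,52)[:,:2].astype(np.float32); print(cv2.minAreaRect(b),cv2.fitLine(b,cv2.DIST_L2,0,.01,.01).ravel())
E
```

```text
[[579.0, -223.0], [577.0, -410.0], [441.0, -409.0], [443.0, -222.0]] [ 509.93172133 -316.04207426] ((509.8453369140625, -316.08856201171875), (186.6852264404297, 136.55865478515625), 89.42534637451172)
[ 218  128   86   15 1087]
((511.1668701171875, -315.602783203125), (86.46794891357422, 13.339530944824219), 89.19058227539062) [ 1.5075188e-02  9.9988633e-01  5.1107520e+02 -3.1478717e+02]
```

```bash
python3 - <<'E'
from h import *
K,_=cam("wrist"); T=np.eye(4);T[:3,:3]=rot(-np.pi/2);T[:3,3]=[510,0,320];T=T@np.array(manip.camera_info("wrist")["tool_from_camera"])
w=toplane([(248,111),(399,127),(379,229),(241,213)],K,T,80)[:,:2];print(w.round(),w.mean(0),cv2.minAreaRect(w.astype(np.float32)))
manip.reach([510.5,-315.8,130],rot(-.012)); manip.gripper_to(0.5)
manip.move_linear([510.5,-315.8,26],v=100); print(manip.read_contact_force())
manip.gripper_to(0,100); print(manip.read_width()*85)
manip.move_linear([510.5,-315.8,60],v=80); print(manip.read_width()*85,manip.read_contact_force())
shot("wrist","w13"); shot("scene","s13"); print(manip.read_clock())
E
```

```text
[[ 574.    8.]
 [ 555. -174.]
 [ 424. -163.]
 [ 447.   17.]] [500.05014633 -77.95606427] ((499.173828125, -77.76811218261719), (185.05874633789062, 131.20680236816406), 84.11681365966797)
[ 0.62153881 -0.36977744  0.01731947]
12.02998390631677
12.436145321839186 [-0.71719349  0.56403159 -2.82158655]
60.0833
```

View pics/w13.png

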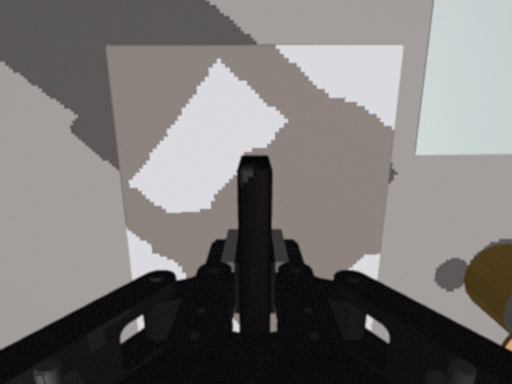

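```bash
python3 - <<'E'
from h import *
K,T=cam("wrist"); p=np.array(manip.read_position())
w=toplane([(108,45),(403,45)],K,T,48); R=np.array(manip.read_ee_rot())
print((w-p)@R, p)
manip.move_linear([p[0],p[1],175],v=150)
C=[498.9,-78.0]
manip.move_linear([*C,175],rot(-.106),v=180)
manip.move_linear([*C,125],v=100)
shot("scene","s14"); shot("wrist","w14"); print(manip.read_contact_force(),manip.read_clock())
cv2.imwrite("pics/s14b.png",cv2.resize(cv2.imread("pics/s14.png")[90:290,150:370],None,fx=2.7,fy=2.7,interpolation=cv2.INTER_CUBIC))
E
```

```text
[[-66.14331308  11.56166973  93.87884912]
 [ 67.70631213  11.45546724  93.80660691]] [ 510.10837752 -315.49428651   59.4475332 ]
[-0.34966785  0.33522262 -2.16644992] 63.225
```

View pics/s14b.png

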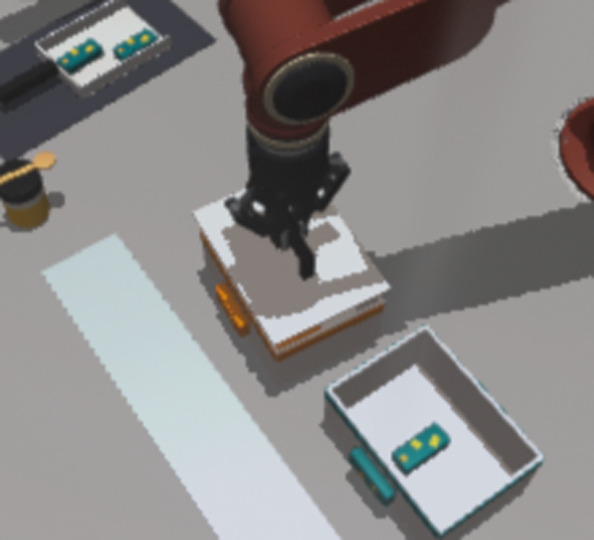

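View pics/w14.png

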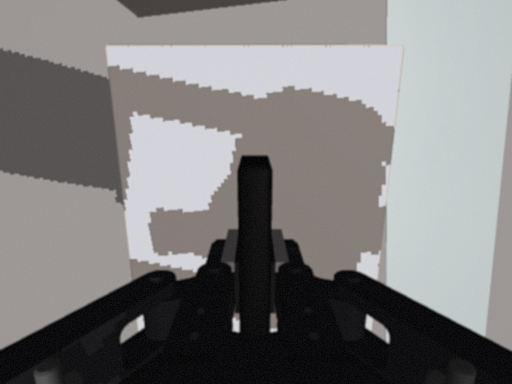

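```bash
python3 - <<'E'
from h import *
f0=np.array(manip.read_contact_force()); C=[498.9,-78.0]
for z in [112,108,105,102,100,98,97,96,95.3]:
    manip.move_linear([*C,z],v=40); f=np.array(manip.read_contact_force())-f0; print(z,np.round(manip.read_position(),1),f.round(1))
    if f[2]>10 or np.hypot(f[0],f[1])>12: break
shot("wrist","w15"); shot("scene","s15"); print(manip.read_clock())
E
```

```text
112 [498.6 -77.9 111.5] [-0.2 -0.5  0.6]
108 [498.7 -78.  107.7] [ 1.  -1.2 -0.3]
105 [498.7 -77.9 104.8] [ 1.5  0.1 -0.6]
102 [498.7 -77.9 101.7] [ 0.3 -0.1 -0.5]
100 [498.8 -78.   99.8] [ 0.9 -0.1  0.1]
98 [498.7 -78.   97.8] [ 0.5 -1.1  0.6]
97 [499.  -78.   97.1] [ 0.6 -0.1 -0.3]
96 [499.1 -78.1  97. ] [-2.5  1.4  7.4]
95.3 [499.3 -78.1  97. ] [-5.2  0.9 10.7]
65.8
```

```bash
python3 - <<'E'
from h import *
C=[498.9,-78.0]
manip.gripper_to(0.35); manip.move_linear([*C,200],v=150)
manip.reach([430,-78,290],rot(-np.pi/2-.106))
im,K,T=shot("wrist","w16"); shot("scene","s16"); print(manip.read_clock()); np.savez("w16.npz",im=im,K=K,T=T)
cv2.imwrite("pics/w16b.png",cv2.resize(cv2.cvtColor(im,cv2.COLOR_RGB2BGR),(800,600),interpolation=cv2.INTER_CUBIC))
cv2.imwrite("pics/s16b.png",cv2.resize(cv2.imread("pics/s16.png")[90:290,150:370],None,fx=2.7,fy=2.7,interpolation=cv2.INTER_CUBIC))
E
```

```text
68.425
```

View pics/w16b.png

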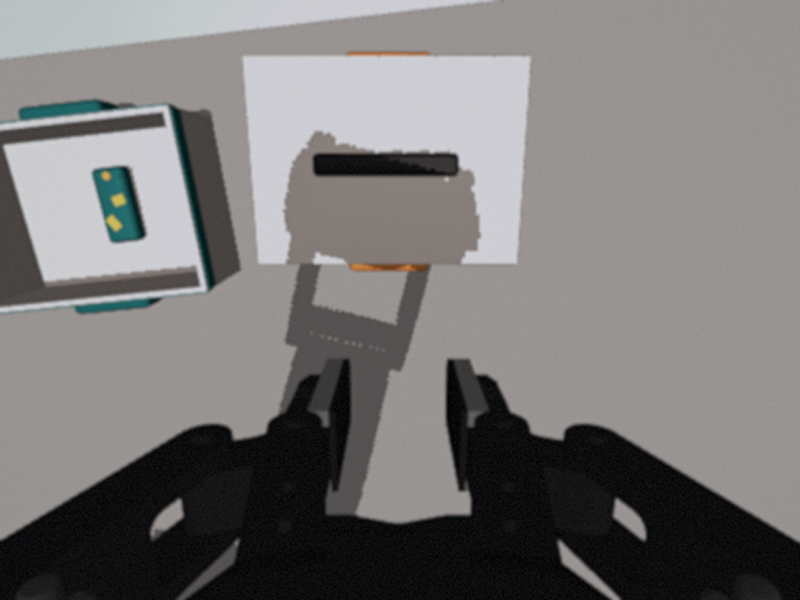

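View pics/s16b.png

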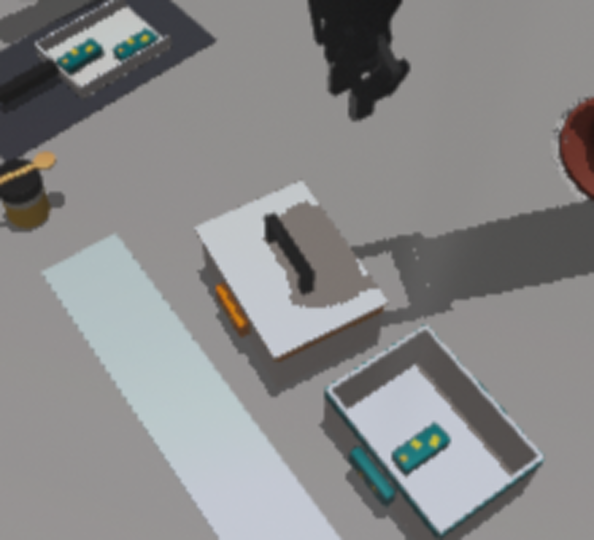

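```bash
python3 - <<'E'
from h import *
d=np.load("w16.npz");K,T=d["K"],d["T"]
w=toplane(np.array([(243,56),(530,56),(517,264),(258,264)])/1.5625-.18,K,T,84)[:,:2]; print(w.round(0).tolist(),w.mean(0),cv2.minAreaRect(w.astype(np.float32)))
C=[498.9,-78.0]
manip.gripper_to(0.0); manip.reach([*C,160],rot(-.106)); manip.move_linear([*C,128],v=80)
f0=np.array(manip.read_contact_force())
for z in [125,124,123,122,121,120,119]:
    manip.move_linear([*C,z],v=30); f=np.array(manip.read_contact_force())-f0; print(z,np.round(manip.read_position(),1),f.round(1))
    if f[2]>8: break
manip.move_linear([*C,200],v=120); manip.reach([380,150,330],rot(-np.pi/2)); shot("scene","s17"); shot("top","t17"); print(manip.read_clock())
cv2.imwrite("pics/t17b.png",cv2.resize(cv2.imread("pics/t17.png")[100:260,90:430],None,fx=2.3,fy=2.3,interpolation=cv2.INTER_CUBIC))
E
```

```text
[[577.0, 8.0], [558.0, -178.0], [421.0, -164.0], [441.0, 23.0]] [499.42659658 -77.75630139] ((499.43609619140625, -77.70272827148438), (187.21543884277344, 137.06149291992188), 83.93560028076172)
125 [499.1 -78.1 125.2] [-0.2 -0.5 -0.2]
124 [499.  -78.  124.1] [-1.   0.6 -0.7]
123 [498.9 -78.  122.9] [ 0.1 -0.4 -0.6]
122 [499.  -78.  122.1] [-0.4  0.3 -0.8]
121 [499. -78. 122.] [-3.5  0.9  4.5]
120 [499.1 -78.  122. ] [-5.8  0.7  9. ]
74.85
```

View pics/s17.png

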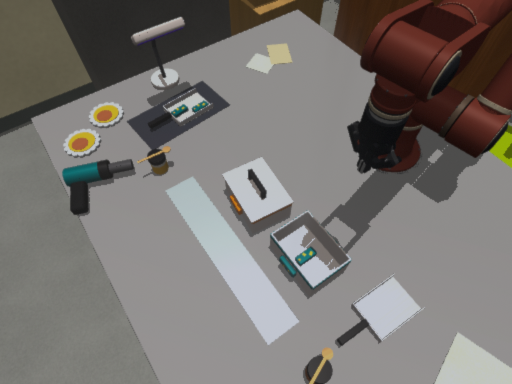

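View pics/t17b.png

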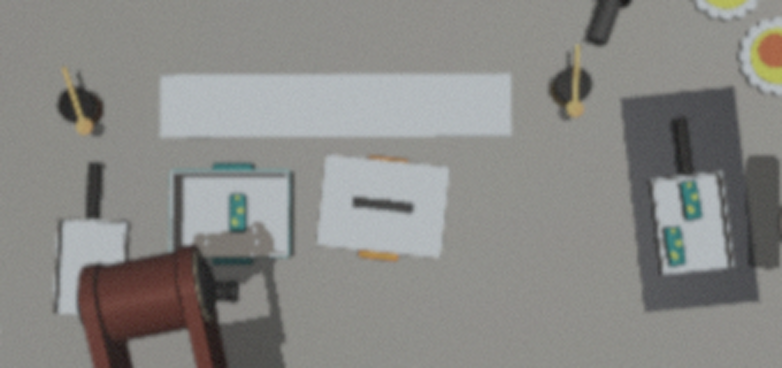

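```bash
python3 -c "
from h import *
manip.dwell(.3); print(manip.read_dq().round(3) if hasattr(manip.read_dq(),'round') else manip.read_dq()); manip.job_done(); print(manip.read_clock())"
```

```text
[ 0.003 -0.002  0.001  0.    -0.003  0.   ]
the job is handed in; nothing more can be done
the job is handed in; nothing more can be done
```

The job is handed in, after about 75 s of the 208 s allowed, and my last checks all agree that it is done.

- **Batch:** I tipped the two cured amber castings from their tray into the amber tub. The empty tray is back flat on the table where it started.
- **Loose castings:** there were four on the mat. The one teal casting is in the teal tub, which stays open, and the three amber ones are in the amber tub.
- **Lid:** it is on the amber tub. Its centre measured within about 1 mm of the tub's, with matching rotation. A touch on the handle bar found its top at 122.0 mm, which is the height when fully home.
- **Final pictures:** the mat is empty. The curing tray, with its two teal castings, and both jars look unmoved, and the gripper is clear of everything.

While lowering the lid, the arm stopped at 97 mm instead of the expected 96 mm. The 122.0 mm reading afterwards settled that the lid is home. I saw no other disagreements and no failed steps.

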